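Find the concealed catch of a data logger's battery drawer

ROBOT

A 6-joint arm with a two-finger parallel gripper is mounted at the origin on a cart in front of the work surface, level with it; the furniture and walls round the work are solid. World frame = base frame: x ahead of the robot, y to its left, z up, the work surface at z = 0. Lengths are in m, angles in degrees, forces in N, time in s.
With the tool pointing down it reaches from about 0.35 to 0.875 m from the base axis. Payload 4.2 kg.
Tool frame: the origin (TCP) lies midway between the tips of the shut fingers; the grasp point (between the pads) lies 19 mm behind it; z points along the fingers, y is the line along which they close (so a half turn about z gives the same grasp; the last joint's range is limited). The gripper opens to 87 mm and grips with 3 to 60 N. Pads are 19 mm wide; open, the fingers measure 117 mm over their backs; the gripper's body (75 mm by 190 mm) begins 51 mm behind the grasp point.
Start: joints at [-59.668, 22.042, 0.453, 0, -68.411, -14.817], TCP at [0.167, -0.602, 0.223] pointing down, gripper open.
Joint ranges: [-179.83, 179.83], [-69.29, 118.12], [-61.27, 80.66], [-181.25, 117.63], [-171.15, -9.14], [-177.46, 177.46]. Speed limits (degrees/s): [159.86, 159.86, 180, 180, 180, 180].

INTERFACE

Orientations are given as [roll, pitch, yaw] about the fixed x, y, z axes, in that order (R = Rz(yaw) Ry(pitch) Rx(roll)).
In Python, from workcell import env gives the robot as it stands. The module is installed in compiled form; this text tells all that it offers. Calls block until the motion is done:
- env.goto(position, orientation): joint-space move of the TCP to a pose.
- env.move_straight(position, rotation=None, rate=0.15, force_limit=None): straight line of the TCP; rotation=None keeps the orientation; rate is the mean speed in m/s. With force_limit (N) it stops when the force on the tool has changed by that much, and returns True; else False.
- env.set_joints(angles): joint-space move.
- env.gripper_to(opening, grasp_force=None): opening from 0.0 (shut) to 1.0 (fully open); grasp_force is the grip in N (None keeps the last); returns when the fingers have stopped.
- env.dwell(seconds).
- env.inverse_kinematics(position, orientation): joint angles nearest the present ones, or None.
- env.read_state(): the state.
- env.grab_frame(name): name is "side" or "top"; returns a dict with "image" (400x640x3 uint8, blue, green, red), "fx", "fy", "cx", "cy" (pixels), "D" ([k1, k2, p1, p2, k3] as OpenCV has them; the pictures are not rectified), "position" and "orientation" of the camera in the world. Camera axes: x right, y up, looking along -z (the intrinsics and any distortion apply to the point x, -y, -z); pixel columns grow to the right and rows downward; lengths in m; the calibration is good to about 2 mm. A picture is of the moment at which its call begins. There is no depth.
A pose or a line that the arm cannot do raises env.Unreachable and nothing moves.
- env.close_job(): hands the job in; it is judged then, once.
Trained networks look in a picture, given as the dict that the camera call returned (one of the last four; its "shot" number tells which), for a name from the list of things; names that differ only in an ending like _2 or _b are one class to them, and where a whole thing is asked for, a point or a joint stands for the part that bears it (a point fixed in the world has none). Each returns a list of dicts, best first, with "score" (0 to 1); they miss things now and then, are a little off and sometimes report something else, mostly with a low value. They report only what shows in the picture. A call takes as long as a camera call.
- env.search_frame(picture, thing): "xyz" ([x, y, z] in m, in world coordinates, good to about 4 mm: the middle of the surface that is visible of it).
- env.trace(picture, thing): "mask" (400x640 bool, what is visible of it).
The state is a dict: "clock": time; "joint_positions": joint angles; "qvel": joint speeds; "joint_torque": joint torques, N m; "position": TCP position; "tool_rot": TCP orientation; "force": force on the tool from outside, world axes, zero at the start; "wrist_torque": the same for the moment, N m; "opening": opening from 0.0 (shut) to 1.0 (fully open); "finger_force": force on a finger pad.
Only numpy, scipy, OpenCV 4.12 (cv2) and the standard library are available. Lean on these libraries where they do the work, as an engineer would, in place of code of your own. Each camera call takes 0.05 s, during which the arm holds its last target. There are 200 camera calls.

TASK

The battery drawer in the front of the white data logger has to be opened for a battery change. Its release is a concealed press-pad somewhere along the floor of the grey finger channel on top: feel along the channel with a fingertip until a spot gives way, and press it down so that the drawer springs out; then leave the pad free and the drawer standing open. Only touch and press: do not lift, shift or knock over the box and cap lying on the logger or the things round it.

Things in the scene. Friction and masses are not known exactly. Their poses are not given: they have to be found in the camera images.
- logger: White data logger, fixed to the bench, 190 (x) x 290 (y) x 85 mm high. Origin: centre of its underside; x points from its front to its back, y to its left, z up. The grey battery drawer is in its front face (-x); the dark flat display lies in the rear half of its level top.
- channel_mid (a point): Centre of the floor of the grey finger channel in the logger's top: 83 mm above the bench, 30 mm in front of the middle of the case; axes as the logger's. Channel: 140 mm along y, 48 mm along x, 2 mm deep. The floor is rigid but for one press-pad, flush and of the same grey, 40 mm along y and the full width; its middle is anywhere up to 50 mm either way along y from this point.
- catch (a joint): How far the press-pad is pushed in, straight down: 0 = flush, 0.006 m = fully in. Sprung: about 2 N starts it, 5 N brings it fully in; the drawer is let go at about 0.004 m; it returns when released. It yields only to a fingertip (one finger or shut fingers) that is wholly on the pad: on its edge the rigid floor stops the tip.
- drawer (a joint): How far the battery drawer stands out of the logger's front, to its -x: 0 = shut, 0.045 m = fully out. The catch holds it shut; once the catch is pressed a spring drives it out within about half a second, and it stays out. Its front is 118 mm wide, 42 mm high, its middle 34 mm above the bench.
- slide_box: Bystander, loose: beige box 54 x 84 x 31 mm lying on the logger's top, left of the display. Origin: centre of its underside.
- yellow_cap: Bystander, loose: yellow screw cap, 40 mm across, 17 mm high, on the logger's top, right of the display. Origin: centre of its underside.
- media_bottle: Bystander, loose: white square bottle with a white cap, 65 x 64 x 137 mm, standing on the bench beside the logger. Origin: centre of its underside.
- beaker_tall: Bystander, loose: tall clear beaker, 71 mm across, 110 mm high, on the bench beside the logger. Origin: centre of its underside.
- green_jar: Bystander, loose: small white jar with a green cap, 43 mm across, 74 mm high, on the bench beside the logger. Origin: centre of its underside.
- tip_box: Bystander, loose: blue box with a lid, 89 x 123 x 78 mm, on the bench to the right of the logger. Origin: centre of its underside.

How it is judged:
By the outcome, as a careful person would: the job done as asked, in the order asked, and still so for the second after the job is handed in, with the robot touching nothing.
It also fails if it takes over 48 s, if anything falls off the work surface, if the arm or the gripper's body presses on something with over 40 N, if the wrist force passes 120 N, or if a joint passes its speed limit or range.

## Working session

There is one attempt and no reset: what is moved stays moved. The work goes in short steps, each a Python script; the robot and the scene stay as the last script left them, time stands still between calls to the robot, and variables do not carry over. Pictures are saved under pics/ and viewed, at most 10 in all, crops included, and the job is handed in when it is done.

```bash
mkdir -p pics; python3 - <<'E'
from workcell import env
import cv2
for n in("top","side"):
    p=env.grab_frame(n); cv2.imwrite(f"pics/{n}0.png",p["image"]); print(n,p["position"],p["orientation"],p["fx"],p["fy"],p["cx"],p["cy"],p["D"])
    for t in("logger","drawer","catch","channel_mid","slide_box","yellow_cap","media_bottle","beaker_tall","green_jar","tip_box"):
        try: print(t,[(r["xyz"],r["score"]) for r in env.search_frame(p,t)][:2])
        except Exception as e: print(t,e)
E
```

```text
top [ 0.37650184 -0.03207135  1.164383  ] [  6.53740756   1.72255527 -91.6066044 ] 392.70734484785066 392.70734484785066 311.8560871003948 203.98691931607163 [-0.00921038  0.          0.          0.          0.        ]
logger [([0.5452, 0.103, 0.09], 0.77)]
drawer [([0.4489, 0.109, 0.0508], 0.61), ([0.3623, 0.3604, 0.055], 0.31)]
catch [([0.5132, 0.1594, 0.0813], 0.57), ([0.5391, -0.3662, 0.078], 0.36)]
channel_mid [([0.5417, 0.1033, 0.0854], 0.95)]
slide_box [([0.5848, 0.219, 0.1186], 0.78), ([0.5428, 0.1042, 0.0851], 0.57)]
yellow_cap [([0.6026, 0.0218, 0.1036], 0.61)]
media_bottle [([0.5687, 0.3156, 0.1078], 0.63)]
beaker_tall [([0.5845, 0.2202, 0.1167], 0.7), ([0.3623, 0.3587, 0.0538], 0.67)]
green_jar [([0.3901, -0.3546, 0.0771], 0.64)]
tip_box [([0.5394, -0.3649, 0.0804], 0.84)]
side [-0.04678519  0.81847492  0.58971347] [  63.11321992   -1.31132069 -145.19059266] 392.0542583106369 392.0542583106369 319.6909902568379 196.71093233410676 [-0.03845456  0.          0.          0.          0.        ]
logger [([0.493, 0.1672, 0.0851], 0.74)]
drawer [([0.4458, 0.1107, 0.0355], 0.8)]
catch []
channel_mid [([0.4862, 0.1649, 0.0818], 0.68)]
slide_box [([0.5741, 0.2371, 0.115], 0.6)]
yellow_cap [([0.5954, 0.0261, 0.101], 0.66)]
media_bottle [([0.5535, 0.3527, 0.0788], 0.64), ([0.4472, 0.112, 0.0352], 0.16)]
beaker_tall [([0.3554, 0.3531, 0.0769], 0.56), ([0.4921, 0.1627, 0.0859], 0.33)]
green_jar [([0.3885, -0.3479, 0.0478], 0.52)]
tip_box [([0.5261, -0.3241, 0.055], 0.56)]
```

View pics/top0.png

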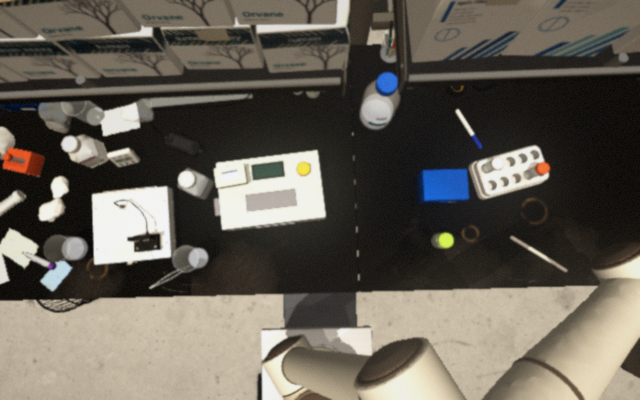

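View pics/side0.png

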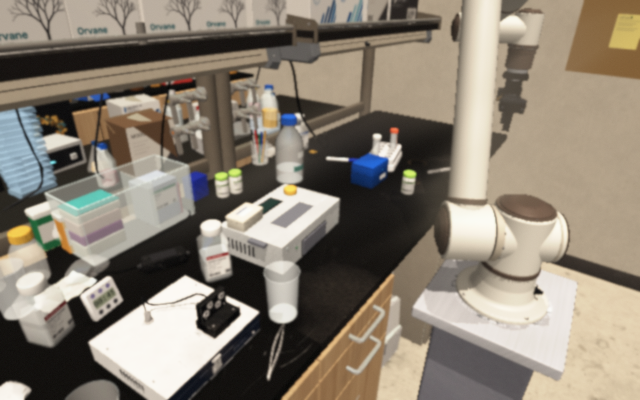

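```bash
python3 - <<'E'
from workcell import env
import cv2, numpy as np
from scipy.spatial.transform import Rotation as R
p=env.grab_frame("top"); im=p["image"]
K=np.array([[p["fx"],0,p["cx"]],[0,p["fy"],p["cy"]],[0,0,1]])
def w(px,z):
    u=cv2.undistortPoints(np.float64(px).reshape(-1,1,2),K,np.array(p["D"]))[:,0]
    d=R.from_euler("xyz",p["orientation"],degrees=True).apply(np.c_[u[:,0],-u[:,1],-np.ones(len(u))])
    c=np.array(p["position"]); return c+d*((z-c[2])/d[:,2])[:,None]
g=cv2.cvtColor(im,cv2.COLOR_BGR2GRAY); m=np.zeros_like(g); m[184:216,238:302]=1
print(g[200,240:306:3])
m&=((g>90)&(g<195)).astype(np.uint8)
n,l,s,c=cv2.connectedComponentsWithStats(m,connectivity=4); k=1+np.argmax(s[1:,4]); print(s[k],c[k])
pts=w(np.argwhere(l==k)[:,::-1],.083)
r=cv2.minAreaRect(pts[:,:2].astype(np.float32)*1000); print("channel mm",r, pts.mean(0))
t=env.trace(p,"logger")[0]["mask"].astype(np.uint8)
q=w(cv2.boxPoints(cv2.minAreaRect(np.argwhere(t)[:,::-1].astype(np.float32))),.085); print("logger corners",q.round(4))
st=env.read_state(); print(st["tool_rot"],st["force"])
cy=np.r_[r[0],120]/1000
for yaw in(-90,90): print(yaw,env.inverse_kinematics([cy[0],cy[1],.12],[180,0,yaw]))
v=im.copy(); v[l==k]=(0,0,255); cv2.imwrite("pics/ch.png",cv2.resize(np.hstack([im[140:240,200:340],v[140:240,200:340]]),None,fx=2.8,fy=2.8))
E
```

```text
[241 242 192 175 176 174 177 177 179 179 179 181 178 176 177 180 174 178
 178 230 241 242]
[246 189  51  22 817] [270.86658507 199.7246022 ]
channel mm ((516.941162109375, 111.08924865722656), (46.35403823852539, 138.48353576660156), 5.037018775939941) [0.51690251 0.11082651 0.083     ]
logger corners [[ 0.6284  0.2746  0.085 ]
 [ 0.6557 -0.0234  0.085 ]
 [ 0.456  -0.0418  0.085 ]
 [ 0.4284  0.2497  0.085 ]]
[-1.79998977e+02 -9.20599952e-05 -1.64485722e+02] [-1.57889015 -0.42992763 -0.07417159]
-90 [ 29.71962464  18.54873776 -21.1973747    0.         -50.25388754
 -29.71962464]
90 [ 29.71962464  18.54873776 -21.1973747    0.         -50.25388754
 150.28037536]
```

View pics/ch.png

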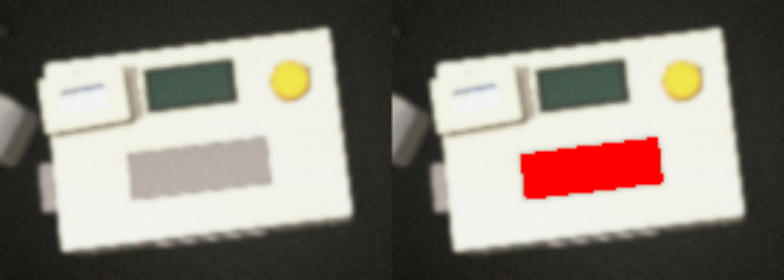

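```bash
cat > h.py <<'E'
from workcell import env
import numpy as np
a=np.radians(5.2); C=np.array([.5169,.1111]); Y=np.array([-np.sin(a),np.cos(a)])
O=[180,0,5.2-90]
def at(s,z): return [*(C+Y*s),z]
E
python3 - <<'E'
from h import *
env.gripper_to(0.0)
env.goto([.42,-.25,.26],O)
env.goto(at(-.048,.16),O)
print(env.read_state()["clock"],env.read_state()["force"])
for s in np.arange(-48,49,16)/1000:
    env.move_straight(at(s,.092))
    hit=env.move_straight(at(s,.0755),rate=.03,force_limit=8)
    st=env.read_state(); z=st["position"][2]; print(s,hit,z.round(5) if hasattr(z,'round') else z,np.round(st["force"],1),round(st["clock"],2),flush=True)
    if z<.0800: 
        env.dwell(.3); print(env.read_state()["position"],env.read_state()["force"])
        env.move_straight(at(s,.16)); break
    env.move_straight(at(s,.092))
E
```

```text
5.625 [ 0.72756126 -0.32120791 -0.35855023]
-0.048 True 0.08346 [-0.5  0.4  4.5] 6.62
-0.032 True 0.08346 [-1.1 -0.6  4.1] 7.52
-0.016 True 0.08346 [-1.   0.4  3.5] 8.41
0.0 True 0.08345 [-1.2 -0.5  4.2] 9.3
0.016 True 0.08347 [-0.9  0.1  4.5] 10.19
0.032 True 0.08331 [-2.2 -0.4  4.7] 11.09
0.048 True 0.07747 [ 0.2 -0.2  4.5] 12.12
[0.51273145 0.15874635 0.07742659] [-1.17647507 -0.25001801  5.40496509]
```

```bash
python3 - <<'E'
from h import *
import cv2
env.goto([.42,-.25,.26],O)
env.dwell(.3)
a=env.grab_frame("top"); b=env.grab_frame("side")
print([(r["xyz"],r["score"]) for r in env.search_frame(a,"drawer")+env.search_frame(b,"drawer")])
for t in("slide_box","yellow_cap","media_bottle"): print(t,env.search_frame(a,t)[:1])
cv2.imwrite("pics/after.png",cv2.resize(np.hstack([a["image"][140:260,170:340],b["image"][170:290,180:350]]),None,fx=2.3,fy=2.3))
st=env.read_state();print(st["clock"],st["force"])
E
```

```text
[([0.4278, 0.1063, 0.0311], 0.67), ([0.4078, 0.1218, 0.0362], 0.78)]
slide_box [{'xyz': [0.5842, 0.2219, 0.1179], 'score': 0.82}]
yellow_cap [{'xyz': [0.6031, 0.0202, 0.107], 'score': 0.43}]
media_bottle []
15.35 [ 1.06745765 -0.29840035 -0.13081477]
```

View pics/after.png

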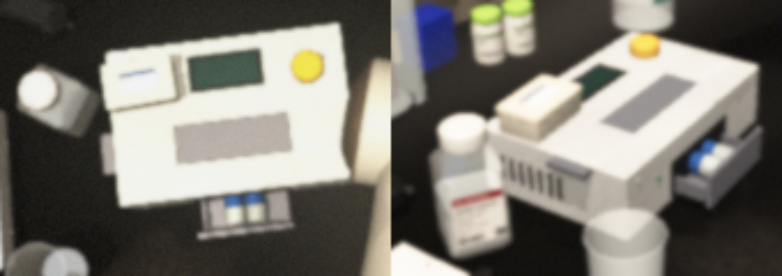

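The picture shows the drawer standing open with its batteries visible (about 250,215 in the left crop). The box, cap and bottle are where they were, and the pad is free.

```bash
python3 -c "
from workcell import env
print(env.close_job())"
```

```text
the job is handed in; nothing more can be done
None
```

The press-pad gave way 48 mm left of the channel's centre; the drawer sprang out and stands open, the pad is free, the box, cap and bottle look unmoved, and the job was handed in at about 15 s, with no verdict returned.

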